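# Tuck the missing flashing strip under its lapped shingle and hold it down

### The arm

A 7-joint arm with a two-finger parallel gripper is mounted at the origin on a cart in front of the work surface, level with it; the furniture and walls round the work are solid. World frame = base frame: x ahead of the robot, y to its left, z up, the work surface at z = 0. Lengths are in mm, angles in rad, forces in N, time in s.
With the tool pointing down it reaches from about 400 to 875 mm from the base axis. Payload 4.4 kg.
Tool frame: the origin (TCP) lies at the very end of the fingers, on their centre line; the grasp point (between the pads) lies 19 mm behind it (ctrl.grasp_offset is the distance from the TCP to the grasp point, in mm); z points along the fingers, y is the line along which they close (so a half turn about z gives the same grasp; the last joint's range is limited). The gripper opens to 85 mm and grips with 20 to 120 N. Pads are 22 mm wide; open, the fingers measure 114 mm over their backs; the gripper's body (76 mm by 85 mm) begins 54 mm behind the grasp point. The pads swing forward as they close: fully open they stand 13 mm farther back than shut.
Start: joints at [-1.384, 0.628, 0.038, 1.517, -0.027, 0.996, -0.02], TCP at [162.549, 629.362, 197.113] pointing down, gripper open.
Joint ranges: [-3.06, 3.06], [-0.37, 2.12], [-1.25, 1.32], [0.18, 2.47], [-1.1, 4.24], [0.23, 1.98], [-2.94, 2.94]. Speed limits (rad/s): [2.57, 2.57, 3.14, 3.14, 3.14, 3.14, 3.14].

### API

Orientations are given as [roll, pitch, yaw] about the fixed x, y, z axes, in that order (R = Rz(yaw) Ry(pitch) Rx(roll)).
In Python, from cell import status, cams, ctrl gives the robot as it stands.
- The arm moves only by the tool move_arm, never from a script. Its argument "plan" is a list of rows, each a list of 3 entries, a list of its own where there are three numbers: the shift along the world's x, y, z in mm, then the turn, a rotation vector about the world's x, y, z in degrees, then the opening, from 0 (shut) to 1 (fully open). In form: [[[x, y, z], [wx, wy, wz], gripper], ...]. A call has 1 to 10 rows; each row shifts and turns the commanded pose from where the row before left it; what a row does not reach is not made up. A row lasts 1/8 s, in which the tool goes at most 62.5 mm and 10.7 degrees, less where a joint would pass 70% of its speed; a pose out of reach is approached as far as the arm can. A call with a gripper value outside its range is refused whole. The fingers move at their own pace and stop on an object; the grip force is fixed at half the most. Time passes only in rows, so rows that do not move let the fingers close. It gives the time, the measured TCP pose, the force, the opening and the grip force at its end, in the units of the state.
- status.read_state(): the state, without advancing time (a new reading comes with each control period).
- cams.get_image(name): name is "side" or "top" or "wrist"; returns the picture (480x640x3 uint8, blue, green, red); there is no depth.
- cams.camera_params(name): a dict with "K" (3x3 intrinsics, pixels), "k1" (the pictures are not rectified: a ray, as slopes to the right and down, at radius r is drawn at 1 + k1 r^2 times it, then the intrinsics apply), "pose" (4x4, takes a point from camera to world coordinates); the wrist camera has in their place "tool_from_camera" (4x4, takes a point from camera to tool coordinates, whose origin is the TCP and whose axes are the flange's). Camera axes: x right, y down, z forward; pixel columns grow to the right and rows downward; lengths in mm; the calibration is good to about 2 mm. A picture is of the moment at which its call begins: read the wrist's pose just before it. camera_params takes no time and is no camera call.
- ctrl.finish_job(): hands the job in; it is judged then, once.
The state is a dict: "clock": time; "qpos": joint angles; "qd": joint speeds; "tau": joint torques, N m; "eef_pos": TCP position; "tool_rot": TCP orientation; "force": force on the tool from outside, world axes, zero at the start; "torque": the same for the moment, N m; "width": finger opening in mm; "gripper_force": force on a finger pad.
Only numpy, scipy, OpenCV 4.12 (cv2) and the standard library are available. Lean on these libraries where they do the work, as an engineer would, in place of code of your own. Each camera call takes 0.05 s, during which the arm holds its last target. There are 200 camera calls.

### The job

On the roof sample board one of the two shingles already has its flashing strip nailed in place and the other has none. Take the loose flashing strip by its rib and slide its thin tongue under the free edge of the bare shingle, without lifting either shingle, until it sits square, midway under the shingle and as deep as the fitted strip beside it. Finish while still gripping the rib and holding the strip pressed firmly flat on the board (about 10 N); leave the tape measure, the pliers and the wood off-cut alone.

Things in the scene. Friction and masses are not known exactly. Their poses are not given: they have to be found in the camera images.
- board: plywood roof board fixed on the bench, 250 (x) by 310 (y) mm; origin: centre of its underside; top 18 mm above. x runs up the roof. Two shingles side by side, middles at y = +70 and -70 mm, free edges at x = +20 mm; gap below them 8 mm high, 60 mm deep. A strip in place has its origin at x = -25 mm, its tongue 30 mm under the shingle. A pencil line marks the missing strip's lip edge (x = -37 mm)
- shingle_left (a joint): lift of the wooden shingle at board y = +70 mm, rad: 0 lying in its place, growing as its free edge rises (1 mm of edge = 0.0105 rad). 95 mm deep, 130 mm wide, 6 mm thick, underside 8 mm above the board top, hinged at its far edge, held down by a spring: about 2 N at the free edge begins to lift it
- shingle_right (a joint): the same for the shingle at board y = -70 mm
- shingle_left_edge (a point): middle of the lower corner of the left shingle's free edge, 8 mm above the board top; axes as the board's
- shingle_right_edge (a point): the same point of the right shingle
- strip: loose flashing strip, about 150 g, flat on the bench right of the board: aluminium plate 3 mm thick, 87 mm deep (x), 110 mm long (y), with an upright rib along its whole length: 10 mm thick (x), its top 34 mm above the underside. Origin: on the underside below the middle of the rib. x points from the rib to the thin tongue, whose tip is 75 mm from the origin; the lip on the other side reaches 12 mm. z up
- strip_tip (a point): middle of the tip edge of the loose strip's tongue, on the underside
- fitted_strip: the strip already in place under one of the shingles (either one), with two nail heads in its plate; fixed. Same shape and axes as the loose strip; its underside lies on the board top and its x along the board's x
- tape_measure: tape measure, 34x72x62 mm, bystander on the left; origin under its middle
- pliers: red-handled pliers, 63x182x13 mm, bystander at the right, beyond the loose strip; origin under their middle
- offcut_0: pine off-cut, 42x115x27 mm, bystander at the near left; origin under its middle

How it is judged (in metres and radians):
At the end, for the whole second after the job is handed in: loose strip flat on the board (2.5 mm, 2 degrees) under the shingle that had none, midway within 12 mm, square within 5 degrees, tongue 20 to 40 mm under (fitted one: 30); both shingles down; fingers still grip it and press it on the board with over 4 N (((y of fitted_strip in the frame of board above 0 m and y of strip in the frame of board between -0.082 and -0.058 m) or (y of fitted_strip in the frame of board below 0 m and y of strip in the frame of board between 0.058 and 0.082 m)) and x of strip_tip in the frame of board between 0.04 and 0.06 m and angle between the x axis of strip and the x axis of board, either way round below 0.09 rad and angle between strip's own z axis and vertical below 0.035 rad and z of each of strip, strip_tip in the frame of board below 0.0205 m and value of joint each of shingle_left, shingle_right below 0.02 rad and contact force between the fingers and strip above 2 N and contact force between strip and board above 4 N and linear speed of strip below 0.02 m/s); the arm keeps its last pose, push and grip.
It fails at once if a shingle's free edge is lifted by more than about 3 mm (value of joint any of shingle_left, shingle_right above 0.032 rad).
It fails at once if a bystander is moved by more than 20 mm (distance of any of tape_measure, pliers, offcut_0 from where it was at the start of the episode above 0.02 m).
It also fails if it takes over 38 s, if anything falls off the work surface, if the arm or the gripper's body presses on something with over 40 N, if the wrist force passes 120 N, or if a joint passes its speed limit or range.

## Working session

There is one attempt and no reset: what is moved stays moved. The work goes in short steps, Python scripts to look and compute and a tool call to move; the robot and the scene stay as the last step left them, time stands still between calls to the robot, and variables do not carry over. Pictures are saved under pics/ and viewed, at most 10 in all, crops included, and the job is handed in when it is done.

Besides the shell and the picture viewer there is one more tool, called after "Request:" as name(argument=value, ...) on one line, values as JSON. move_arm: Moves the arm, as the interface text tells. Its arguments: {"type":"object","properties":{"plan":{"type":"array","items":{"type":"array"}}},"required":["plan"]}

```bash
mkdir -p pics; cat > h.py <<'E'
import numpy as np, cv2
from cell import status, cams, ctrl
from scipy.spatial.transform import Rotation as R
def grab(name,fn):
    s=status.read_state(); im=cams.get_image(name); cv2.imwrite('pics/'+fn,im); return s,im
def campose(name,s=None):
    p=cams.camera_params(name)
    if name!='wrist': return p,np.array(p['pose'])
    T=np.eye(4); T[:3,:3]=R.from_euler('xyz',s['tool_rot']).as_matrix(); T[:3,3]=s['eef_pos']
    return p,T@np.array(p['tool_from_camera'])
def ray(name,px,s=None):
    p,T=campose(name,s); K=np.array(p['K']); k=p['k1']
    d=cv2.undistortPoints(np.array(px,float).reshape(-1,1,2),K,np.array([k,0,0,0.]))[:,0]
    return T[:3,3],np.c_[d,np.ones(len(d))]@T[:3,:3].T
def onz(name,px,z,s=None):
    o,d=ray(name,px,s); return o+d*((z-o[2])/d[:,2])[:,None]
E
python3 - <<'E'
from h import *
s,_=grab('top','top1.png'); grab('side','side1.png')
print(s)
for n in('top','side','wrist'):print(cams.camera_params(n))
E
```

```text
{'clock': 0.0, 'qpos': array([-1.38378991,  0.62935259,  0.03843759,  1.51839022, -0.02702734,
        0.99629477, -0.02001064]), 'qd': array([-0.00070832,  0.00039042,  0.00061809,  0.00104812,  0.00052273,
       -0.00053231, -0.00248792]), 'tau': array([ 2.32822640e-05, -5.63385451e+01,  1.22540798e+00, -1.93444526e+01,
        1.07167845e-02,  1.06843770e-02, -1.22824750e-05]), 'eef_pos': array([162.36585005, 628.66801782, 196.17777372]), 'tool_rot': array([-3.13966529e+00,  8.16979082e-07,  2.88876374e+00]), 'force': array([-0.13953021, -0.31872757,  0.35576255]), 'torque': array([-0.05589137, -0.06822813, -0.04814001]), 'gripper_force': 0.0, 'width': 85.3477905500803}
{'K': array([[434.08010281,   0.        , 318.06242955],
       [  0.        , 434.08010281, 241.20070896],
       [  0.        ,   0.        ,   1.        ]]), 'k1': -0.09465614082444467, 'pose': array([[ 2.45437479e-02, -9.91856372e-01,  1.24974165e-01,
         4.23495685e+02],
       [-9.99441652e-01, -2.71799815e-02, -1.94327673e-02,
         9.13986339e+01],
       [ 2.26713095e-02, -1.24427433e-01, -9.91969
[... 511 characters left out ...]
, -7.72008984e-01, -6.35607543e-01,
         8.10453572e+02],
       [ 0.00000000e+00,  0.00000000e+00,  0.00000000e+00,
         1.00000000e+00]])}
{'K': array([[395.09430619,   0.        , 325.87712586],
       [  0.        , 395.09430619, 238.33132735],
       [  0.        ,   0.        ,   1.        ]]), 'k1': -0.006400030769811299, 'tool_from_camera': array([[ 1.99724169e-04, -9.52612357e-01, -3.04186879e-01,
         7.90965586e+01],
       [ 9.99999881e-01,  3.25661727e-04, -3.63280759e-04,
        -7.25287845e-01],
       [ 4.45127765e-04, -3.04186770e-01,  9.52612309e-01,
        -1.76732467e+02],
       [ 0.00000000e+00,  0.00000000e+00,  0.00000000e+00,
         1.00000000e+00]])}
```

View pics/top1.png

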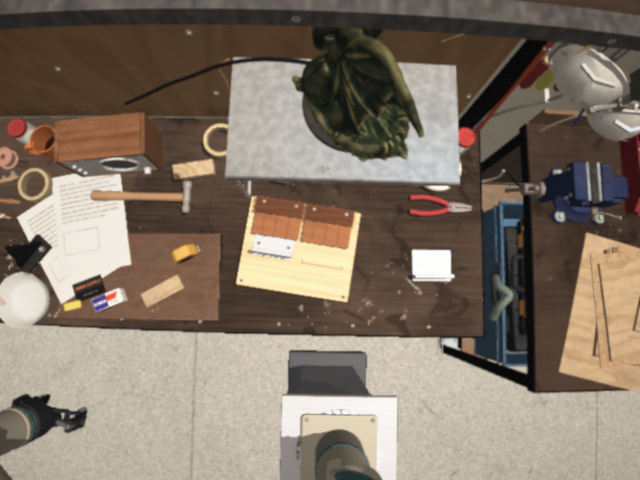

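View pics/side1.png

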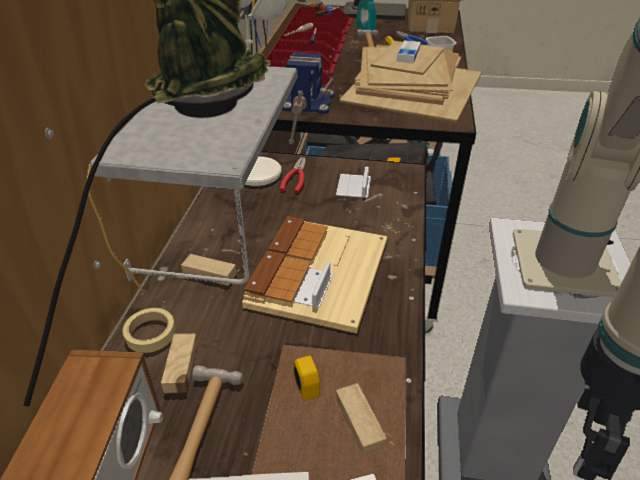

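The top view shows the board around (300,250), with the fitted strip at (272,247) under the left shingle. The right shingle is bare and has a pencil line at (322,265). The loose strip is at (432,265) with its rib on the near side, and the pliers are at (440,206). Next I'll measure coarsely from the top view.

```bash
python3 - <<'E'
from h import *
im=cv2.imread('pics/top1.png'); hsv=cv2.cvtColor(im,cv2.COLOR_BGR2HSV)
def big(m,x0,y0,x1,y1):
    k=np.zeros_like(m);k[y0:y1,x0:x1]=m[y0:y1,x0:x1]
    c=max(cv2.findContours(k,0,2)[0],key=cv2.contourArea); return c
m=cv2.inRange(hsv,(0,0,150),(180,60,255))
c=big(m,395,230,475,300);r=cv2.minAreaRect(c);b=cv2.boxPoints(r);print('strip',b.round(1).tolist());print(onz('top',b,3).round())
m=cv2.inRange(hsv,(12,40,150),(35,255,255))
c=big(m,225,185,375,310);b=cv2.approxPolyDP(cv2.convexHull(c),5,True)[:,0];print('board',b.tolist());print(onz('top',b,18).round())
crop=cv2.resize(im[180:310,230:470],None,fx=3.3,fy=3.3,interpolation=2);cv2.imwrite('pics/c1.png',crop)
# pliers
m=cv2.inRange(hsv,(0,120,90),(8,255,255))|cv2.inRange(hsv,(172,120,90),(180,255,255))
c=big(m,400,185,475,225);x,y,w,h=cv2.boundingRect(c);print('pliers',onz('top',[[x,y],[x+w,y+h]],6).round())
E
```

```text
strip [[412.0, 249.0], [454.0, 249.0], [454.0, 281.0], [412.0, 281.0]]
[[ 561. -200.    3.]
 [ 565. -322.    3.]
 [ 473. -321.    3.]
 [ 471. -200.    3.]]
board [[252, 196], [360, 213], [347, 301], [236, 283]]
[[698. 257.  18.]
 [658. -48.  18.]
 [411. -16.  18.]
 [453. 291.  18.]]
pliers [[ 720. -191.    6.]
 [ 657. -308.    6.]]
```

View pics/c1.png

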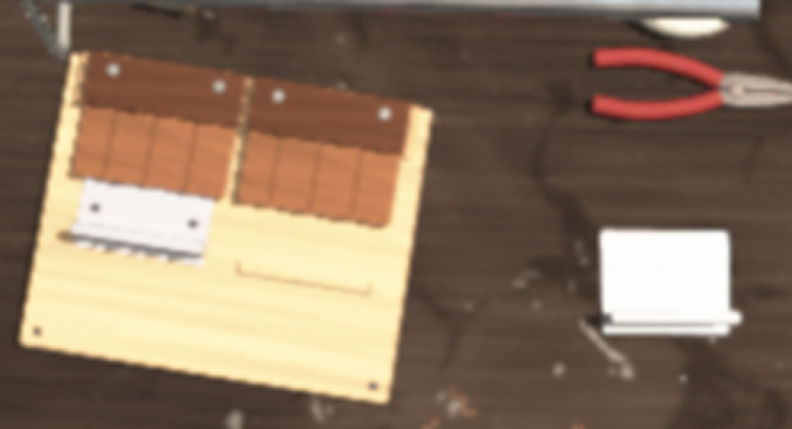

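The crop shows the board's yaw is about -7.6° and the fitted strip is on the left. The bare right shingle's pencil line runs from crop (237,268) to (370,292). The loose strip is square to the world axes, with its rib at crop y≈318. I'm moving around in an arc to look with the wrist camera.

Request:
move_arm(plan=[[[32,-43,6],[0,0,-7.5],1],[[32,-43,6],[0,0,-7.5],1],[[32,-43,6],[0,0,-7.5],1],[[32,-43,6],[0,0,-7.5],1],[[32,-43,6],[0,0,-7.5],1],[[32,-43,6],[0,0,-7.5],1],[[32,-43,6],[0,0,-7.5],1],[[32,-43,6],[0,0,-7.5],1],[[32,-43,6],[0,0,-7.5],1],[[32,-43,6],[0,0,-7.5],1]])

```text
clock: 1.35
eef_pos: [483.1, 198.0, 257.2]
tool_rot: [-3.141, -0.0, 1.576]
force: [1.1, 0.6, 0.2]
width: 85.2
gripper_force: 0.0
```

Request:
move_arm(plan=[[[0,-45,0],[0,0,0],1],[[0,-45,0],[0,0,0],1],[[0,-40,0],[0,0,0],1],[[0,0,0],[0,0,0],1],[[0,0,0],[0,0,0],1]])

```text
clock: 1.98
eef_pos: [482.4, 70.1, 256.9]
tool_rot: [-3.141, -0.001, 1.58]
force: [0.2, 1.3, -0.5]
width: 85.5
gripper_force: 0.0
```

```bash
python3 - <<'E'
from h import *
import pickle
s,_=grab('wrist','w1.png');pickle.dump(s,open('w1.pkl','wb'));print(s['eef_pos'],s['tool_rot'],s['qpos'])
E
```

```text
[482.41628177  70.13229794 256.93944049] [-3.14117108e+00 -7.06513285e-04  1.58017975e+00] [-0.55826744  0.35359829  0.48780226  1.88611983 -0.20173312  0.95036856
  0.03136212]
```

View pics/w1.png

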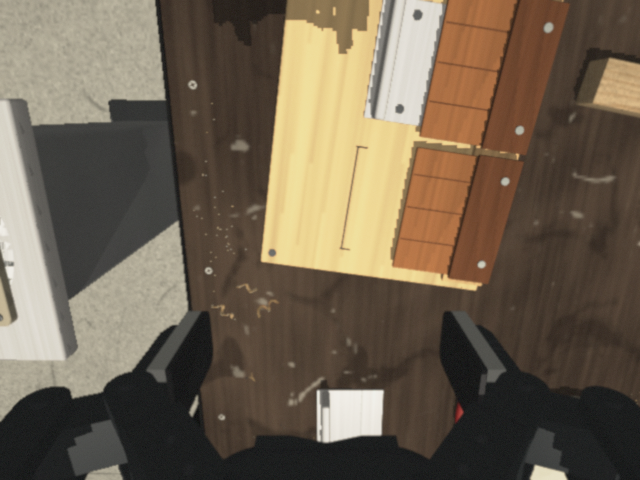

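Request:
move_arm(plan=[[[0,-50,0],[0,0,0],1],[[0,-50,0],[0,0,0],1],[[0,-50,0],[0,0,0],1],[[0,-50,0],[0,0,0],1],[[0,-50,0],[0,0,0],1],[[0,-50,0],[0,0,0],1],[[0,-28,0],[0,0,0],1],[[0,0,0],[0,0,0],1],[[0,0,0],[0,0,0],1]])

```text
clock: 3.15
eef_pos: [483.2, -256.5, 256.7]
tool_rot: [-3.141, -0.002, 1.582]
force: [-1.0, 0.1, 0.1]
width: 85.3
gripper_force: 0.0
```

```bash
python3 - <<'E'
from h import *
import pickle
s,_=grab('wrist','w2.png');pickle.dump(s,open('w2.pkl','wb'));print(s['eef_pos'],s['tool_rot'],s['qpos'])
E
```

```text
[ 483.20323272 -256.52988105  256.65640984] [-3.14107745e+00 -1.61678089e-03  1.58236326e+00] [ 0.08548007  0.45687384  0.52584375  1.73783959 -0.26431604  1.01900425
  0.71845187]
```

View pics/w2.png

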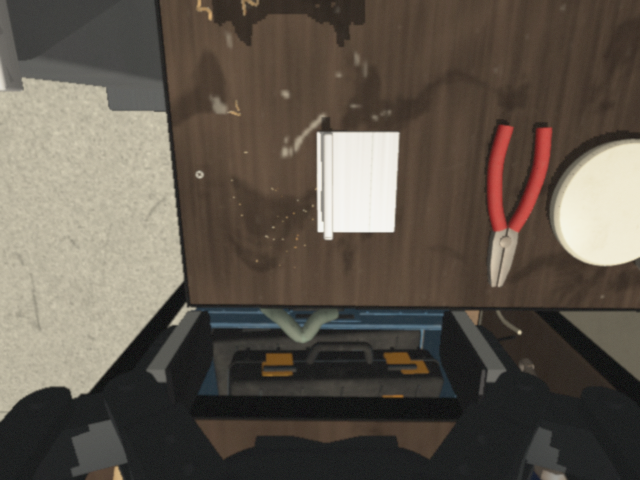

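w1 shows the pencil line from (360,147) to (342,249) and the near right board corner at (262,262). The bare shingle's free edge runs from (416,147) to (394,266). w2 shows the strip plate spanning (317,131) to (399,232), with the rib top at col ~328 from row 124 to 240.

```bash
python3 - <<'E'
from h import *
import pickle
s=pickle.load(open('w2.pkl','rb')); im=cv2.imread('pics/w2.png'); g=cv2.cvtColor(im,6)
m=np.zeros_like(g); m[115:250,300:420]=(g[115:250,300:420]>165)*255
c=max(cv2.findContours(m,0,2)[0],key=cv2.contourArea).reshape(-1,2)
print(cv2.boundingRect(c))
for r in(140,180,220): print(r,g[r,310:342].tolist())
t=[]; 
for r in range(138,228): t.append((np.where(m[r])[0].max()+.5,r))
P=onz('wrist',t,3,s); print('tip line x at z3',P[[0,45,-1]].round(1), 'slope dx/dy',np.polyfit(P[:,1],P[:,0],1))
for cc in (360,380):
    rr=np.where(m[:,cc])[0]; print(cc,onz('wrist',[[cc,rr.min()-.5],[cc,rr.max()+.5]],3,s).round(1).tolist())
rt=onz('wrist',[[328,124],[328,240]],34,s);print('ribtop',rt.round(1))
# board
s=pickle.load(open('w1.pkl','rb'))
Q=onz('wrist',[[360,147],[342,249],[262,262]],18,s);print('pencil,corner',Q.round(1))
E=onz('wrist',[[416,147],[394,266]],32,s);print('edge top',E.round(1))
for a,b in((Q[0],Q[1]),(E[0],E[1])):
    d=a-b;print(np.hypot(*d[:2]),np.degrees(np.arctan2(-d[0],d[1])))
E
```

```text
(317, 132, 82, 108)
140 [78, 79, 77, 74, 70, 75, 124, 207, 234, 234, 206, 152, 141, 157, 190, 217, 227, 231, 233, 233, 231, 221, 208, 223, 234, 235, 236, 235, 237, 237, 237, 238]
180 [76, 74, 76, 75, 73, 76, 123, 205, 235, 240, 238, 212, 156, 155, 193, 222, 232, 235, 238, 239, 238, 226, 210, 225, 238, 240, 240, 240, 241, 241, 241, 242]
220 [70, 78, 90, 86, 78, 75, 94, 159, 226, 241, 240, 216, 161, 154, 190, 223, 234, 239, 241, 243, 242, 231, 218, 232, 242, 243, 243, 243, 243, 243, 244, 245]
tip line x at z3 [[ 557.8 -204.     3. ]
 [ 558.8 -251.9    3. ]
 [ 559.8 -302.     3. ]] slope dx/dy [-1.39038564e-02  5.55138868e+02]
360 [[516.8, -197.8, 3.0], [520.9, -307.8, 3.0]]
380 [[537.8, -197.6, 3.0], [543.7, -307.5, 3.0]]
ribtop [[ 482.9 -189.8   34. ]
 [ 484.4 -308.3   34. ]]
pencil,corner [[515.5 113.7  18. ]
 [499.4   2.4  18. ]
 [409.6 -14.   18. ]]
edge top [[570.  115.5  32. ]
 [556.  -11.8  32. ]]
112.46428252685988 -8.219596525335213
127.98015579105748 -6.2846480052182425
```

```bash
python3 - <<'E'
from h import *
im=cv2.imread('pics/w1.png'); 
cv2.imwrite('pics/c2.png',cv2.resize(im[120:300,240:500],None,fx=3,fy=3,interpolation=2))
E
```

```text
(no output)
```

View pics/c2.png

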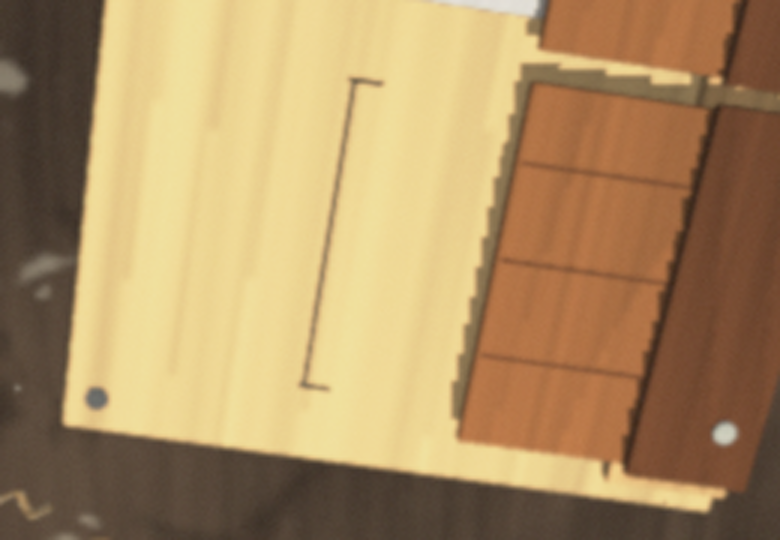

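The crop c2 gives refined pencil ends at about (357.7,146.3) and (341,248.3). The pencil-to-edge distance comes out at 56 mm (57 expected), so the measurements agree. The target strip origin is about (519,56) with yaw about -7.6°. The strip is now at (483.7,-252.5) with yaw +0.8°, and the tool is already aligned with it. Descending.

Request:
move_arm(plan=[[[0,1,-50],[0,0,0],1],[[0,1,-50],[0,0,0],1],[[0,1,-50],[0,0,0],1],[[0,0,-45],[0,0,0],1],[[0,0,-30],[0,0,0],1],[[0,0,-15],[0,0,0],1],[[0,0,-8],[0,0,0],1],[[0,0,0],[0,0,0],1]])

```text
clock: 4.2
eef_pos: [483.1, -255.4, 9.5]
tool_rot: [3.141, 0.0, 1.58]
force: [0.7, 0.0, 0.2]
width: 85.4
gripper_force: 0.0
```

Request:
move_arm(plan=[[[0,0,-1.5],[0,0,0],0.6],[[0,0,0],[0,0,0],0.3],[[0,0,0],[0,0,0],0],[[0,0,0],[0,0,0],0],[[0,0,0],[0,0,0],0],[[0,0,0],[0,0,0],0],[[0,0,0],[0,0,0],0],[[0,0,0],[0,0,0],0]])

```text
clock: 5.2
eef_pos: [482.5, -255.6, 7.6]
tool_rot: [-3.142, -0.0, 1.58]
force: [-0.2, 0.5, -0.0]
width: -0.3
gripper_force: 0.0
```

```bash
python3 - <<'E'
from h import *
s,w=grab('wrist','w3.png'); _,a=grab('side','s3.png')
cv2.imwrite('pics/v3.png',np.hstack([cv2.resize(w,(400,300)),cv2.resize(a[130:280,260:460],(400,300))]))
print(s['width'],s['eef_pos'])
E
```

```text
-0.2962696919307358 [ 482.54864471 -255.63292016    7.5998776 ]
```

View pics/v3.png

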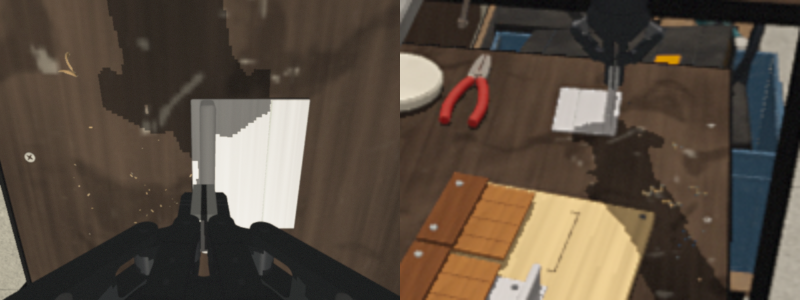

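```bash
python3 - <<'E'
from h import *
w=cv2.imread('pics/w3.png');a=cv2.imread('pics/s3.png')
s=status.read_state()
p,T=campose('wrist',s)
for n,X in(('tcp',[482.5,-255.6,7.6]),('ribtopnear',[483,-198,34]),('ribtopfar',[483,-307,34]),('tipfar',[559,-307,3])):
    for nm in('wrist','side'):
        p,T=campose(nm,s);C=np.linalg.inv(T)@np.r_[X,1];print(n,nm,cv2.projectPoints(C[:3].reshape(1,1,3),np.zeros(3),np.zeros(3),np.array(p['K']),np.array([p['k1'],0,0,0.]))[0].ravel().round())
cv2.imwrite('pics/v4.png',np.hstack([cv2.resize(w[140:440,220:540],(400,375),interpolation=2),cv2.resize(a[130:205,330:410],(400,375),interpolation=2)]))
E
```

```text
tcp wrist [328. 279.]
tcp side [366. 183.]
ribtopnear wrist [332. 167.]
ribtopnear side [365. 186.]
ribtopfar wrist [329. 405.]
ribtopfar side [368. 166.]
tipfar wrist [470. 365.]
tipfar side [341. 173.]
```

View pics/v4.png

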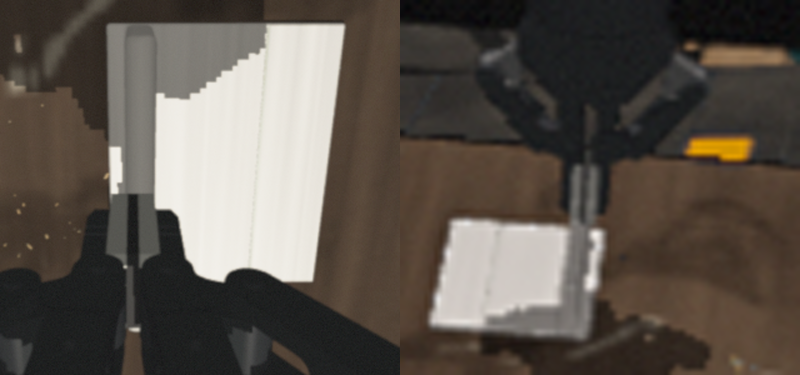

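```bash
python3 - <<'E'
from h import *
s=status.read_state()
def tri(a,b):
    o1,d1=ray('wrist',[a],s);o2,d2=ray('side',[b]);d1=d1[0];d2=d2[0]
    t=np.linalg.lstsq(np.c_[d1,-d2],o2-o1,rcond=None)[0];p=o1+t[0]*d1;q=o2+t[1]*d2
    print(p.round(1),q.round(1))
tri((326,296),(366.5,172)); tri((326,290),(366,173)); tri((332,162),(364.5,196)) # last: rib near end
for z in(8,20,34,45): print(z,onz('wrist',[(326,296)],z,s).round(), onz('side',[(366.5,172)],z).round())
w=cv2.imread('pics/w3.png');a=cv2.imread('pics/s3.png')
cv2.imwrite('pics/v5.png',np.hstack([cv2.resize(w[260:420,280:380],(375,600),interpolation=2),cv2.resize(a[150:210,345:385],(400,600),interpolation=2)]))
E
```

```text
[ 481.2 -242.6   52.4] [ 482.9 -242.4   52.3]
[ 481.2 -241.3   50. ] [ 484.  -241.1   49.9]
[ 483.5 -199.8    1.9] [ 481.6 -199.9    1.9]
8 [[ 481. -264.    8.]] [[ 487. -316.    8.]]
20 [[ 481. -258.   20.]] [[ 486. -296.   20.]]
34 [[ 481. -252.   34.]] [[ 485. -273.   34.]]
45 [[ 481. -246.   45.]] [[ 484. -255.   45.]]
```

View pics/v5.png

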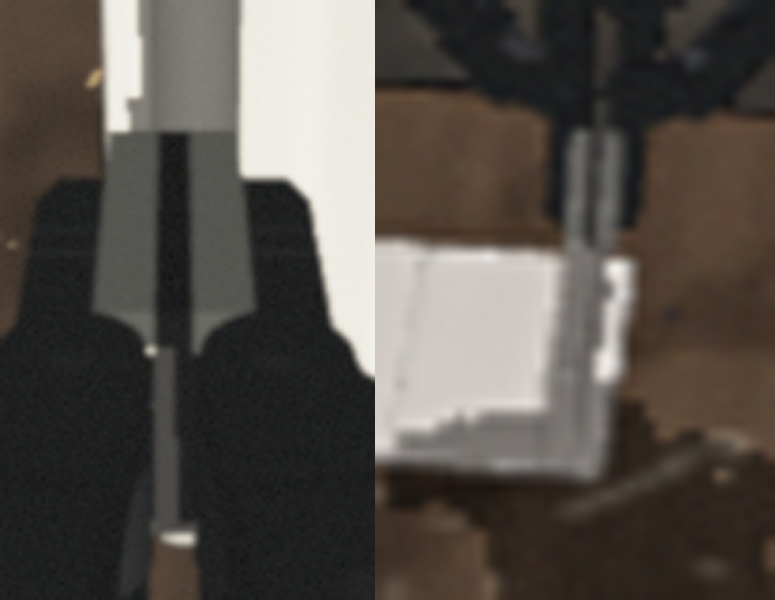

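These pictures settle it. The fingers shut just above the rib: the pad ends triangulate to z≈45–50 while the reported TCP is at z=7.6. The open-finger picture agrees, so the real finger ends lie about 35–40 mm behind the reported TCP. I'll check `grasp_offset`, then open and go lower.

```bash
python3 -c "
from h import *
print(ctrl.grasp_offset)"
```

```text
18.700000000000003
```

Request:
move_arm(plan=[[[0,0,0],[0,0,0],1],[[0,0,0],[0,0,0],1],[[0,0,0],[0,0,0],1],[[0,0,0],[0,0,0],1],[[0,1,-8],[0,0,0],1],[[0,1,-8],[0,0,0],1],[[0,1,-6],[0,0,0],1],[[0,0,-4],[0,0,0],1],[[0,0,0],[0,0,0],1]])

```text
clock: 6.42
eef_pos: [482.3, -252.6, -18.8]
tool_rot: [-3.141, -0.0, 1.58]
force: [-0.6, 0.8, 0.3]
width: 85.6
gripper_force: 0.0
```

Request:
move_arm(plan=[[[1,0,-5],[0,0,0],1],[[0,0,-3],[0,0,0],0.5],[[0,0,0],[0,0,0],0],[[0,0,0],[0,0,0],0],[[0,0,0],[0,0,0],0],[[0,0,0],[0,0,0],0],[[0,0,0],[0,0,0],0]])

```text
clock: 7.3
eef_pos: [483.9, -252.8, -26.1]
tool_rot: [3.141, 0.0, 1.58]
force: [0.8, -0.6, 4.1]
width: 9.1
gripper_force: 59.0
```

Gripped: width is 9.1 mm at 59 N. Lifting and carrying the strip to the spot in front of the bare shingle.

Request:
move_arm(plan=[[[0,0,15],[0,0,0],0],[[0,0,45],[0,0,0],0],[[-2,45,0],[0,0,-1.2],0],[[-2,45,0],[0,0,-1.2],0],[[-2,45,0],[0,0,-1.2],0],[[-2,45,0],[0,0,-1.2],0],[[-2,45,0],[0,0,-1.2],0],[[-2,45,0],[0,0,-1.2],0],[[-2,45,0],[0,0,-1.2],0],[[0,0,0],[0,0,0],0]])

```text
clock: 8.55
eef_pos: [468.7, 67.4, 33.8]
tool_rot: [-3.14, -0.003, 1.441]
force: [-0.5, -0.1, -1.1]
width: 9.1
gripper_force: 58.7
```

```bash
python3 - <<'E'
from h import *
import pickle
s,w=grab('wrist','w4.png');pickle.dump(s,open('w4.pkl','wb'));_,a=grab('side','s4.png')
cv2.imwrite('pics/v6.png',np.hstack([cv2.resize(w,(400,300)),cv2.resize(a[190:340,230:430],(400,300),interpolation=2)]))
print(s['eef_pos'],s['tool_rot'],s['width'],s['force'])
E
```

```text
[468.67866266  67.41983578  33.81557933] [-3.14004491e+00 -2.69064863e-03  1.44112888e+00] 9.104450127631528 [-0.47064938 -0.1081868  -1.12352605]
```

View pics/w4.png

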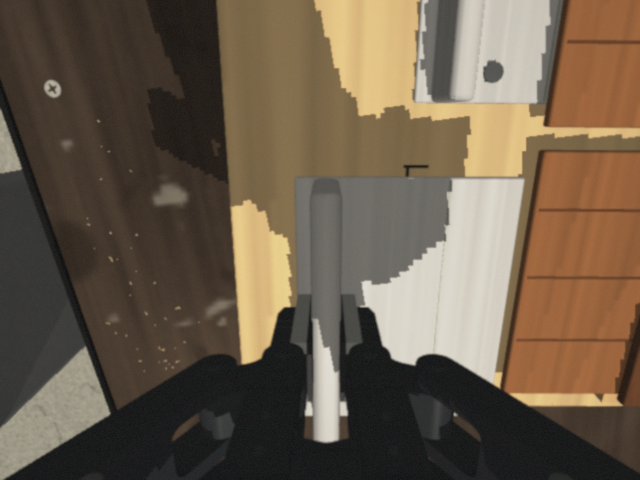

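w4 shows the gripped strip with its near plate corners at (297,178) and (523,178). The pencil tick is at (407,166), and the shingle's free edge runs from (540,151) to (503,393). The tongue edge runs from (523,178) to (495,385). That was my tenth picture, so from here I go by numbers only.

```bash
python3 - <<'E'
from h import *
import pickle
s=pickle.load(open('w4.pkl','rb'))
c=onz('wrist',[[297,178],[523,178],[495,385]],63,s);print('strip corners',c.round(1))
d=c[1]-c[0];print(np.hypot(*d[:2]),np.degrees(np.arctan2(d[1],d[0])))
x=d/np.linalg.norm(d);y=np.array([-x[1],x[0],0]);print('origin from corners',(c[0]+12*x-55*y).round(1),(c[1]-75*x-55*y).round(1))
d=c[2]-c[1];print('tip edge len',np.hypot(*d[:2]),np.degrees(np.arctan2(d[0],-d[1])))
p=onz('wrist',[[407,166]],18,s);print('tick',p.round(1))
e=onz('wrist',[[540,151],[503,393]],32,s);print('shingle edge',e.round(1));d=e[0]-e[1];print(np.hypot(*d[:2]),np.degrees(np.arctan2(-d[0],d[1])))
f=onz('wrist',[[418,102],[547,103]],21,s);print('fitted near side: lip, at shingle',f.round(1));d=f[1]-f[0];print(np.degrees(np.arctan2(d[1],d[0])))
E
```

```text
strip corners [[463.8 122.3  63. ]
 [547.7 111.4  63. ]
 [537.3  19.8  63. ]]
84.61487297983683 -7.370864010425637
origin from corners [468.6  66.2  63. ] [466.3  66.5  63. ]
tip edge len 92.25069941949114 -6.4755902944129105
tick [[513.1 114.6  18. ]]
shingle edge [[569.6 115.8  32. ]
 [554.1 -12.   32. ]]
128.78006269959488 -6.9268244281430045
fitted near side: lip, at shingle [[519.5 143.3  21. ]
 [577.7 135.4  21. ]]
-7.745826080979975
```

Request:
move_arm(plan=[[[0,-1,-15],[0,0,0],0],[[0,-1,-13],[0,0,0],0],[[0,0,-8],[0,0,0],0],[[0,0,-3],[0,0,0],0],[[0,0,0],[0,0,0],0]])

```text
clock: 9.28
eef_pos: [469.5, 60.1, -5.5]
tool_rot: [-3.141, 0.0, 1.433]
force: [0.1, -0.6, -1.7]
width: 9.1
gripper_force: 58.8
```

Request:
move_arm(plan=[[[5,1,-0.5],[0,0,0.4],0],[[8,0,0],[0,0,0],0],[[8,0,0],[0,0,0],0],[[0,0,0],[0,0,0],0]])

```text
clock: 9.78
eef_pos: [491.8, 61.4, -5.8]
tool_rot: [3.14, 0.0, 1.441]
force: [0.5, -0.8, -2.1]
width: 8.9
gripper_force: 58.8
```

Request:
move_arm(plan=[[[8,-1,0],[0,0,0],0],[[8,-1,0],[0,0,0],0],[[7,0,0],[0,0,0],0],[[4,0,0],[0,0,0],0],[[0,0,0],[0,0,0],0],[[0,0,0],[0,0,0],0]])

```text
clock: 10.52
eef_pos: [517.1, 59.4, -6.0]
tool_rot: [-3.141, -0.0, 1.44]
force: [0.6, -0.2, -1.5]
width: 8.5
gripper_force: 58.8
```

```bash
python3 - <<'E'
from h import *
s,w=grab('wrist','w5.png');g=cv2.cvtColor(w,6)
print(s['eef_pos'],s['tool_rot'],s['force'])
# near plate edge: scan columns, find bright plate vs below board; report column profiles near expected tick/shingle
p,T=campose('wrist',s);p0=p
def proj(X):
    C=np.linalg.inv(T)@np.r_[X,1];return cv2.projectPoints(C[:3].reshape(1,1,3),np.zeros(3),np.zeros(3),np.array(p['K']),np.array([p['k1'],0,0,0.]))[0].ravel().round(1)
x=np.array([.9917,-.129,0]);y=np.array([.129,.9917,0])
o=s['eef_pos']*[1,1,0]+[-.4,-1,23]
print('expect lip corner',proj(o-12*x+55*y),'at shingle',proj(o+45*x+55*y),'pencil tick',proj([513.1,114.6,18]),'edge top left',proj([569.6,115.8,32]))
hsv=cv2.cvtColor(w,40)
m=cv2.inRange(hsv,(0,0,60),(180,45,255));m[:, :230]=0;m[:120]=0;m[330:]=0
c=max(cv2.findContours(m,0,2)[0],key=cv2.contourArea)
print(cv2.boundingRect(c),cv2.approxPolyDP(cv2.convexHull(c),4,True)[:,0].tolist())
E
```

```text
[517.0853731   59.44214317  -5.97245795] [-3.14091816e+00 -4.26798846e-05  1.44018715e+00] [ 0.57214488 -0.18304957 -1.49799697]
expect lip corner [296.  177.8] at shingle [448.3 177.7] pencil tick [300.1 175.1] edge top left [458.5 156.7]
(293, 177, 165, 153) [[457, 178], [441, 329], [293, 329], [296, 177]]
```

Request:
move_arm(plan=[[[2,0,-1],[0,0,0],0],[[0,0,-1],[0,0,0],0],[[0,0,-1],[0,0,0],0],[[0,0,0],[0,0,0],0],[[0,0,0],[0,0,0],0]])

```text
clock: 11.2
eef_pos: [519.7, 59.4, -8.1]
tool_rot: [3.141, -0.001, 1.44]
force: [-1.7, 0.3, 8.1]
width: 9.0
gripper_force: 60.1
```

Request:
move_arm(plan=[[[0,0,-0.2],[0,0,0],0],[[0,0,0],[0,0,0],0],[[0,0,0],[0,0,0],0],[[0,0,0],[0,0,0],0],[[0,0,0],[0,0,0],0]])

```text
clock: 11.82
eef_pos: [519.8, 59.4, -8.1]
tool_rot: [3.141, -0.001, 1.44]
force: [-2.2, 0.5, 10.1]
width: 9.2
gripper_force: 60.4
```

```bash
python3 - <<'E'
from h import *
s,w=grab('wrist','w6.png')
print(s['eef_pos'],s['tool_rot'],s['force'],s['width'])
hsv=cv2.cvtColor(w,40)
m=cv2.inRange(hsv,(0,0,60),(180,45,255));m[:, :230]=0;m[:120]=0;m[330:]=0
c=max(cv2.findContours(m,0,2)[0],key=cv2.contourArea)
h=cv2.approxPolyDP(cv2.convexHull(c),4,True)[:,0];print(h.tolist())
t=h[np.argsort(h[:,1])[:2]];t=t[np.argsort(t[:,0])]
P=onz('wrist',t,21,s);print(P.round(1));B=P[:,:2]-[555.3+0,120.2];
x=np.array([.9917,-.129]);y=np.array([.129,.9917])
e=np.array([561.9,52.]); print('lip corner in board x,y (want -37,-15):',20+(P[0,:2]-e)@x,-70+(P[0,:2]-e)@y, 'edge angle vs board deg',np.degrees(np.arctan2(*(P[1]-P[0])[1::-1]))+7.4)
# shingle top edge corners by brown mask
m=cv2.inRange(hsv,(5,110,60),(14,255,255));m[:150]=0;m[:,:420]=0
xs=[(np.where(m[r])[0].min(),r) for r in range(185,330,12) if m[r].any()]
Q=onz('wrist',xs,32,s);print('shingle edge board x at z32 (want 20):',(20+(Q[:,:2]-e)@x).round(1))
E
```

```text
[519.75526459  59.41468068  -8.07572551] [ 3.14094190e+00 -8.92510893e-04  1.44006725e+00] [-2.23442481  0.48047674 10.08065686] 9.161789967967685
[[451, 178], [435, 329], [293, 328], [296, 177]]
[[514.6 114.8  21. ]
 [572.  106.9  21. ]]
lip corner in board x,y (want -37,-15): -35.05655761544218 -13.841197027769631 edge angle vs board deg -0.43206639753075216
shingle edge board x at z32 (want 20): [21.1 21.5 21.3 21.3 21.4 21.5 21.2 20.9 20.9 20.6 20.7 20.8 20.8]
```

```bash
python3 -c "
from h import *
print(ctrl.finish_job())"
```

```text
the job is handed in; nothing more can be done
None
```

I handed the job in at about 12 s with the loose strip under the bare right shingle: about 31 mm deep by my measurement, midway to about 1 mm, square to about 0.5°, rib still gripped and pressed down with about 10 N. The shingle looked flat in the last check; no verdict came back.

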